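# Clear the bracket blank and centre-punch its drill spot

## Task

The drill spot on the bracket blank is covered: first clear the bottle and the box of pads off the blank and stand both upright on the rubber mat. Then take the centre punch from its stand, set its tip on the middle of the scribed cross and press straight down until its spring snaps, marking the blank nowhere else, and put the punch back upright in the stand, fully home on its collar. Leave the spanner, the feeler gauge and the dial indicator where they lie.

Things in the scene. Friction and masses are not known exactly. Their poses are not given: they have to be found in the camera images.
- blank: fixed bracket blank: plain steel plate 170 x 100 x 10 mm screwed flat on a wooden backing board 200 x 110 x 18 mm that lies on the bench. Origin under the board's centre, on the bench; x along the long side, y along the short side, z up. The plate's top face is 28 mm above the origin.
- mark (a point): the drill spot: middle of the thin scribed cross (lines 30 mm long, with an 18 mm scribed ring) on the plate's top face; its place on the plate varies. Covered by the bottle at the start.
- fluid_bottle: small upright bottle of marking-out fluid, white, round, about 51 mm diameter, 73 mm tall with its screw cap, 0.13 kg (varies by a quarter); closed. The straight part of the body reaches about 45 mm up. It stands on the blank over the cross. Origin at the centre of its underside, z up.
- pad_box: box of abrasive pads, a plain closed block 28 mm (its x) x 92 mm (its y) x 82 mm tall (its z), 0.12 kg (varies by a quarter), standing on its narrow long side on the blank about 60 mm from the bottle, its long side roughly along the blank's y (a like box far back under the shelf is fixed decor). Origin at the centre of its underside.
- mat: flat ribbed black rubber mat lying fixed on the bench left of the blank, 200 mm (its x) x 130 mm (its y) x 3 mm thick, empty at the start. Origin under its centre, on the bench; top face 3 mm up.
- stand: fixed bare-metal punch stand, a block 60 x 60 x 60 mm on the bench right of the blank, with an upright bore of 22 mm, 55 mm deep, from the middle of its top face (chamfered mouth). Origin under its centre, on the bench; top face 60 mm up.
- punch: spring-loaded centre punch, a steel rod 122 mm long, 0.14 kg, upright in the stand's bore. Origin at its relaxed tip, z towards the cap. From the origin: plunger 7 mm thick to 16 mm, nose widening to 16 mm diameter at 34 mm, collar 28 mm in diameter from 50 to 56 mm (it rests on the stand's top, so the tip is 10 mm above the bench), grip barrel 16 mm in diameter to 112 mm, cap 18 mm to 122 mm.
- punch_grip (a point): point on the punch's axis in the middle of the grip barrel, 85 mm above the relaxed tip: where to grip it
- tip (a point): the moving point of the punch's plunger
- plunger (a joint): how far the punch's tip is pushed into the punch (m): 0 relaxed, 0.010 at its stop. The spring's resistance rises evenly from about 3 N to 10 N at the stop; it counts as snapped once the tip is pushed in by 0.007 or more (the snap gives no jolt). The tip springs out again when lifted.
- spanner: bystander: flat steel spanner 142 mm long lying on the bench left of the mat; origin at the centre of its underside
- feeler_gauge: bystander: closed feeler gauge 97 mm long lying behind the stand; origin at the centre of its underside
- dial_indicator: bystander: round dial indicator 97 mm long with its stem lying behind the blank; origin at the centre of its underside

How it is judged:
By the outcome, as a careful person would: the job done as asked, in the order asked, and still so for the second after the job is handed in, with the robot touching nothing.
It also fails if it takes over 72 s, if anything falls off the work surface, if the arm or the gripper's body presses on something with over 40 N, if the wrist force passes 120 N, or if a joint passes its speed limit or range.

## Robot

A 6-joint arm with a two-finger parallel gripper is mounted at the origin on a cart in front of the work surface, level with it; the furniture and walls round the work are solid. World frame = base frame: x ahead of the robot, y to its left, z up, the work surface at z = 0. Lengths are in m, angles in rad, forces in N, time in s.
With the tool pointing down it reaches from about 0.3 to 0.825 m from the base axis. Payload 5.4 kg.
Tool frame: the origin (TCP) lies at the centre of the arm's flange, where the gripper is bolted on; the fingertips stand 190 mm ahead of it and the grasp point (between the pads) lies 171 mm ahead of it; z points along the fingers, y is the line along which they close (so a half turn about z gives the same grasp; the last joint's range is limited). The gripper opens to 92 mm and grips with 3 to 60 N. Pads are 20 mm wide; open, the fingers measure 128 mm over their backs; the gripper's body (75 mm by 189 mm) begins 69 mm behind the grasp point.
Start: joints at [1.135, 0.158, 1.597, -0, 1.386, -0.21], TCP at [0.129, 0.56, 0.405] pointing down, gripper open.
Joint ranges: [-2.91, 2.91], [-0.94, 2.29], [0.18, 2.7], [-1.29, 4.43], [0.17, 2.64], [-3, 3]. Speed limits (rad/s): [2.57, 2.57, 3.14, 3.14, 3.14, 3.14].

## Interface

Orientations are given as a unit quaternion [x, y, z, w].
In Python, from station import robot gives the robot as it stands.
- The arm moves only by the tool play_rows, never from a script. Its argument "commands" is a list that holds one entry, the list of rows, each a list of 5 numbers: the shift along the tool's x, y, z in m, then the turn about the tool's z in degrees, then the closure, from 0 (fully open) to 1 (shut). A call has 1 to 12 rows; each row is the pose to reach, as a shift and turn from the pose commanded when the call began, along the tool's axes at that moment; what a row does not reach only later rows make up. A row lasts 1/8 s, in which the tool goes at most 62.5 mm and 10.7 degrees, less where a joint would pass 70% of its speed; a pose out of reach is approached as far as the arm can. A call with a gripper value outside its range is refused whole. The fingers move at their own pace and stop on an object; "squeeze" is the grip in N (left out, the last holds). Time passes only in rows, so rows that repeat a pose let the fingers close. It gives the time, the measured TCP pose, the force, the opening and the grip force at its end, in the units of the state.
- robot.get_obs(): the state, without advancing time (a new reading comes with each control period).
- robot.read_camera(name): name is "side" or "top" or "wrist"; returns a dict with "frame" (400x640x3 uint8, red, green, blue), "fx", "fy", "cx", "cy" (pixels), "rvec" (rotation vector, rad) and "tvec" (3), from world to camera coordinates, as OpenCV has them; the wrist camera has in their place "mount" (4x4, takes a point from camera to tool coordinates, whose origin is the TCP and whose axes are the flange's). Camera axes: x right, y down, z forward; pixel columns grow to the right and rows downward; lengths in m; the calibration is good to about 2 mm. The wrist camera is an equidistant fisheye: a pixel r from the principal point sees the ray r / f radians off the axis. A picture is of the moment at which its call begins: read the wrist's pose just before it. There is no depth.
- robot.sign_off(): hands the job in; it is judged then, once.
The state is a dict: "clock": time; "q": joint angles; "joint_velocities": joint speeds; "tau": joint torques, N m; "eef_pos": TCP position; "eef_rot": TCP orientation; "contact_force": force on the tool from outside, world axes, zero at the start; "torque": the same for the moment, N m; "grip_width": opening from 0.0 (shut) to 1.0 (fully open); "grasp_force": force on a finger pad.
Only numpy, scipy, OpenCV 4.12 (cv2) and the standard library are available. Lean on these libraries where they do the work, as an engineer would, in place of code of your own. Each camera call takes 0.05 s, during which the arm holds its last target. There are 200 camera calls.

## Working session

There is one attempt and no reset: what is moved stays moved. The work goes in short steps, Python scripts to look and compute and a tool call to move; the robot and the scene stay as the last step left them, time stands still between calls to the robot, and variables do not carry over. Pictures are saved under pics/ and viewed, at most 10 in all, crops included, and the job is handed in when it is done.

Besides the shell and the picture viewer there is one more tool, called in YAML: its name, and indented under it one key for each argument. play_rows: Moves the arm, as the interface text tells. Its arguments: {"type":"object","properties":{"commands":{"type":"array","items":{"type":"array","items":{"type":"array","items":{"type":"number"}}}},"squeeze":{"type":"number"}},"required":["commands"]}

```bash
ls; mkdir -p pics
cat > h.py <<'E'
import numpy as np, cv2
from scipy.spatial.transform import Rotation as R
from station import robot
def cam(n):
    o=robot.get_obs(); c=robot.read_camera(n); c['o']=o; return c
def ray(c,u,v):
    if 'mount' in c:
        dx,dy=(u-c['cx'])/c['fx'],(v-c['cy'])/c['fy']; t=np.hypot(dx,dy)+1e-12
        d=np.array([np.sin(t)*dx/t,np.sin(t)*dy/t,np.cos(t)])
        M=np.array(c['mount']); Rt=R.from_quat(c['o']['eef_rot']).as_matrix()
        return Rt@M[:3,3]+c['o']['eef_pos'], Rt@M[:3,:3]@d
    Rm=cv2.Rodrigues(np.array(c['rvec'],float))[0]
    d=np.array([(u-c['cx'])/c['fx'],(v-c['cy'])/c['fy'],1])
    return -Rm.T@np.array(c['tvec']).ravel(), Rm.T@d
def onz(c,u,v,z):
    p,d=ray(c,u,v); return p+d*(z-p[2])/d[2]
def save(c,n): cv2.imwrite('pics/'+n+'.png',c['frame'][:,:,::-1])
E
python3 - <<'E'
from h import *
for n in('top','side','wrist'):
    c=cam(n); save(c,n+'0')
    if n!='wrist':
        p,d=ray(c,c['cx'],c['cy']); print(n,p,d,c['fx'])
    else: print(c['mount'],c['fx'],c['cx'],c['cy'])
o=robot.get_obs(); print({k:np.round(v,3) for k,v in o.items()})
E
```

```text
pics
top [0.53595345 0.31926205 1.3037479 ] [ 0.06237154  0.00640589 -0.99803244] 508.28850585644676
side [0.28054701 1.07540432 0.66932623] [ 0.31304281 -0.75758268 -0.57277629] 471.1860844852965
[[ 9.55035167e-05 -9.72164593e-01 -2.34298943e-01  6.51555270e-02]
 [ 9.99999977e-01  4.82787122e-05  2.07293551e-04  7.44624880e-05]
 [-1.90211800e-04 -2.34298957e-01  9.72164576e-01  1.99164821e-02]
 [ 0.00000000e+00  0.00000000e+00  0.00000000e+00  1.00000000e+00]] 309.70691628693146 322.70839845160134 201.8002781166616
{'clock': np.float64(0.15), 'q': array([ 1.135,  0.159,  1.598, -0.   ,  1.386, -0.21 ]), 'joint_velocities': array([-0.001, -0.002, -0.004,  0.001,  0.002, -0.   ]), 'tau': array([ 1.0000e-03, -3.8591e+01, -3.2244e+01,  7.0000e-02,  3.5000e-02,
       -0.0000e+00]), 'eef_pos': array([0.129, 0.56 , 0.404]), 'eef_rot': array([ 0.113,  0.994, -0.001, -0.   ]), 'contact_force': array([-0.076, -0.65 ,  0.236]), 'torque': array([ 0.039, -0.   , -0.015]), 'grasp_force': np.float64(0.0), 'grip_width': np.float64(1.001)}
```

View pics/top0.png

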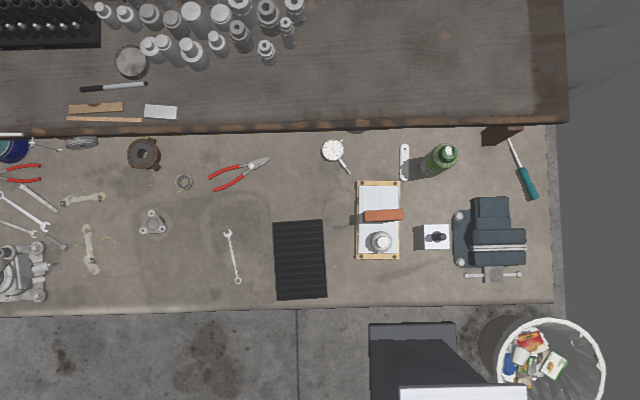

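View pics/side0.png

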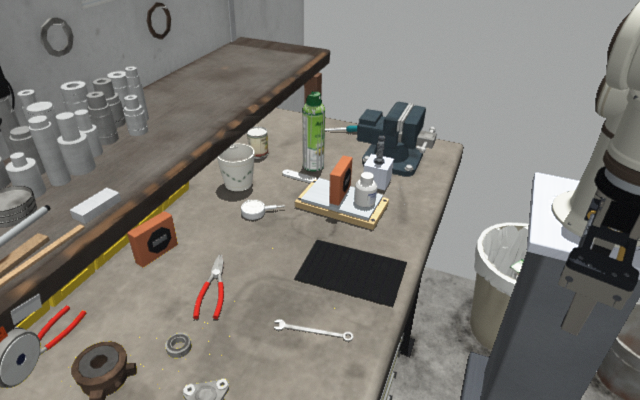

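The top view shows the mat at (300,260), blank at (378,220) with the orange box at (384,215) and the bottle at (381,242). The stand with the punch is at (437,236), the dial at (335,153) and the feeler gauge at (404,162).

Run:
```python
from h import *
c=cam('top'); f=c['frame'].astype(int); hsv=cv2.cvtColor(c['frame'],cv2.COLOR_RGB2HSV)
def rect(m,win,z,name):
    k=np.zeros(m.shape,np.uint8); u0,v0,u1,v1=win; k[v0:v1,u0:u1]=m[v0:v1,u0:u1]
    cs=max(cv2.findContours(k,0,2)[0],key=cv2.contourArea); r=cv2.minAreaRect(cs)
    b=cv2.boxPoints(r); P=np.array([onz(c,*p,z)[:2] for p in b]); print(name,np.round(r[0],1),P.mean(0).round(4)); print(P.round(3).tolist())
rect((f.sum(2)<130).astype(np.uint8),(255,205,340,305),.003,'mat')
orange=((hsv[...,0]<14)&(hsv[...,1]>140)&(hsv[...,2]>90)).astype(np.uint8)
rect(orange,(350,195,415,235),.11,'box(top z)')
for n,u,v,z in [('bottle cap',381,241,.101),('board tl',357,181,.018),('board tr',400,181,.018),('board bl',355,259,.018),('board br',399,259,.018),('stand',437,236.5,.06),('punch cap',439,236,.132),('shelf edge',400,126,.2),('feeler',404,162,0),('dial',335,153,.01)]:
    print(n,onz(c,u,v,z).round(3))
```

```text
mat [278. 299.] [0.3804 0.4599]
[[0.38, 0.46], [0.38, 0.46], [0.38, 0.46], [0.38, 0.46]]Traceback (most recent call last):
  File "<stdin>", line 9, in <module>
  File "<stdin>", line 5, in rect
ValueError: max() iterable argument is empty
```

Run:
```python
from h import *
c=cam('top'); f=c['frame'].astype(int); hsv=cv2.cvtColor(c['frame'],cv2.COLOR_RGB2HSV)
print(hsv[215,384],hsv[260,300],hsv[260,345])
def rect(m,win,z,name):
    k=np.zeros(m.shape,np.uint8); u0,v0,u1,v1=win; k[v0:v1,u0:u1]=m[v0:v1,u0:u1]
    cs=max(cv2.findContours(k,0,2)[0],key=cv2.contourArea); r=cv2.minAreaRect(cs)
    b=cv2.boxPoints(r); P=np.array([onz(c,*p,z)[:2] for p in b]); print(name,np.round(r[0],1),P.mean(0).round(4)); print(P.round(3).tolist())
rect((hsv[...,2]<70).astype(np.uint8),(255,205,340,305),.003,'mat')
orange=((hsv[...,0]<14)&(hsv[...,1]>130)).astype(np.uint8)
rect(orange,(350,195,415,235),.11,'box(top z)')
for n,u,v,z in [('bottle cap',381,241,.101),('board tl',357,181,.018),('board tr',400,181,.018),('board bl',355,259,.018),('board br',399,259,.018),('stand',437,236.5,.06),('punch cap',439,236,.132),('shelf edge',400,126,.2),('feeler',404,162,0),('dial',335,153,.01)]:
    print(n,onz(c,u,v,z).round(3))
cv2.imwrite('pics/crop.png',cv2.resize(c['frame'][130:310,260:470,::-1],None,fx=3,fy=3,interpolation=2))
```

```text
[  9 125 186] [135   9  55] [ 16  27 140]
mat [299.2 259.6] [0.479  0.4039]
[[0.576, 0.473], [0.581, 0.344], [0.382, 0.335], [0.377, 0.463]]
box(top z) [395. 219.] [0.5725 0.1701]
[[0.572, 0.168], [0.572, 0.168], [0.573, 0.172], [0.573, 0.172]]
bottle cap [0.522 0.204 0.101]
board tl [0.674 0.252 0.018]
board tr [0.671 0.143 0.018]
board bl [0.477 0.262 0.018]
board br [0.474 0.152 0.018]
stand [0.529 0.063 0.06 ]
punch cap [0.53  0.073 0.132]
shelf edge [0.773 0.164 0.2  ]
feeler [0.722 0.128 0.   ]
dial [0.749 0.306 0.01 ]
```

View pics/crop.png

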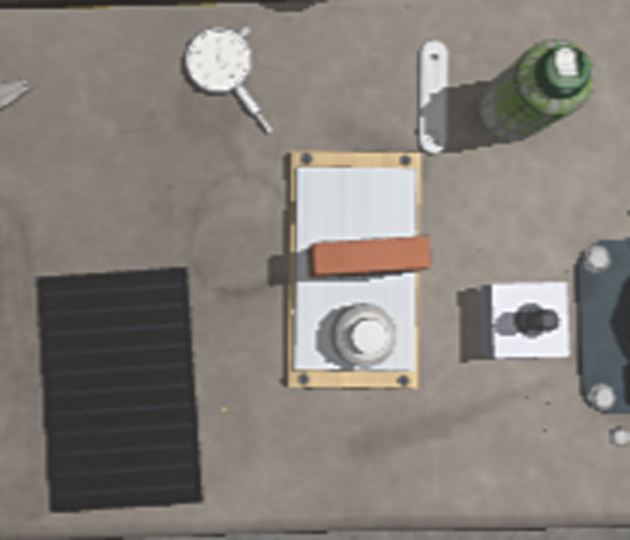

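play_rows:
  commands:
    - [[-0.46, -0.26, 0, -13, 0], [-0.46, -0.26, 0, -13, 0], [-0.46, -0.26, 0, -13, 0], [-0.46, -0.26, 0, -13, 0], [-0.46, -0.26, 0, -13, 0], [-0.46, -0.26, 0, -13, 0], [-0.46, -0.26, 0, -13, 0], [-0.46, -0.26, 0, -13, 0], [-0.46, -0.26, 0, -13, 0], [-0.46, -0.26, 0, -13, 0], [-0.46, -0.26, 0, -13, 0], [-0.46, -0.26, 0, -13, 0]]

```text
clock: 1.75
eef_pos: [0.518, 0.2051, 0.4047]
eef_rot: [-0.001, 1.0, 0.0, -0.0]
contact_force: [0.6, 0.0, 0.4]
grip_width: 1.001
grasp_force: 0.0
```

Run:
```python
from h import *
c=cam('wrist'); save(c,'w1'); o=c['o']; print(o['eef_pos'],o['eef_rot'],o['q'],o['clock'])
```

```text
[0.51798878 0.20505193 0.40472305] [-1.41085912e-03  9.99998991e-01  9.94345110e-05 -1.32638804e-04] [ 1.59956556e-01  1.12344829e-01  1.64779459e+00  2.42582325e-04
  1.38168379e+00 -1.41370712e+00] 1.75
```

View pics/w1.png

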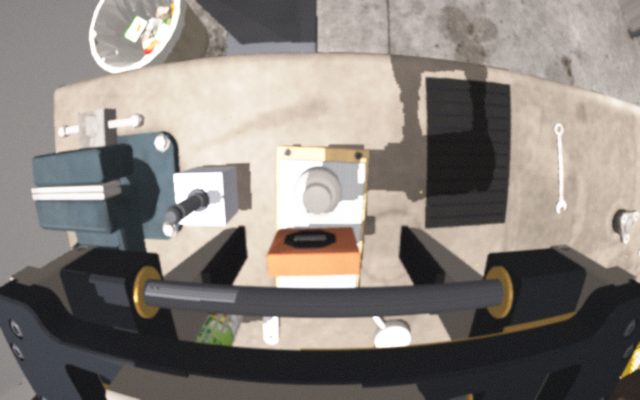

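The wrist view shows the bottle cap at about (320,190) and body edges at 294 and 343. The box top runs from (270,262) to (358,262), and the stand's top face spans (175..237,167..225).

Run:
```python
from h import *
c=cam('wrist'); g=cv2.cvtColor(c['frame'],cv2.COLOR_RGB2GRAY)
for n,u,v,z in [('cap',320,190,.101),('cap+3',320,193,.101),('bodyL',294,180,.07),('bodyR',343,180,.07),('boardTL',278,146,.018),('boardTR',368,150,.018)]:
    print(n,onz(c,u,v,z).round(4))
cv2.imwrite('pics/w1c.png',cv2.resize(c['frame'][140:290,160:380,::-1],None,fx=3.5,fy=3.5,interpolation=2))
```

```text
cap [0.5099 0.2026 0.101 ]
cap+3 [0.5128 0.2026 0.101 ]
bodyL [0.5057 0.1755 0.07  ]
bodyR [0.5056 0.226  0.07  ]
boardTL [0.4732 0.1519 0.018 ]
boardTR [0.4777 0.259  0.018 ]
```

View pics/w1c.png

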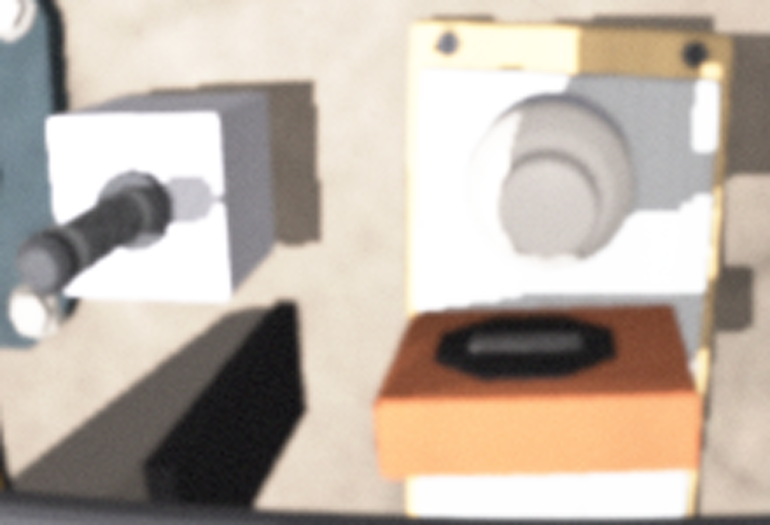

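Run:
```python
from h import *
c=cam('wrist')
for n,u,v,z in [('cap',549,207,.101),('bodyL',490,185,.06),('bodyR',634,185,.06),('box',378,400,.11),('box',698,395,.11),('box',698,470,.11),('box',383,478,.11),('boxbase',410,310,.028),('boxbase',675,308,.028),('st',48,115,.06),('st',220,112,.06),('st',232,300,.06),('pcap',47,262,.132)]:
    print(n,onz(c,160+u/3.5,140+v/3.5,z).round(4))
```

```text
cap [0.5189 0.1995 0.101 ]
bodyL [0.5215 0.1807 0.06  ]
bodyR [0.5214 0.2248 0.06  ]
box [0.5719 0.152  0.11  ]
box [0.5698 0.2406 0.11  ]
box [0.5931 0.2417 0.11  ]
box [0.5964 0.1519 0.11  ]
boxbase [0.5729 0.1495 0.028 ]
boxbase [0.5717 0.2419 0.028 ]
st [0.4977 0.0342 0.06  ]
st [0.4981 0.0956 0.06  ]
st [0.5597 0.0953 0.06  ]
pcap [0.5267 0.0674 0.132 ]
```

play_rows:
  commands:
    - [[-0.002, -0.004, 0.06, 0, 0], [-0.002, -0.004, 0.1, 0, 0], [-0.002, -0.004, 0.13, 0, 0], [-0.002, -0.004, 0.155, 0, 0], [-0.002, -0.004, 0.177, 0, 0], [-0.002, -0.004, 0.177, 0, 0], [-0.002, -0.004, 0.177, 0, 0.6], [-0.002, -0.004, 0.177, 0, 0.6], [-0.002, -0.004, 0.177, 0, 0.6], [-0.002, -0.004, 0.177, 0, 0.6], [-0.002, -0.004, 0.177, 0, 0.6], [-0.002, -0.004, 0.177, 0, 0.6]]
  squeeze: 15

```text
clock: 3.4
eef_pos: [0.521, 0.2, 0.228]
eef_rot: [-0.001, 1.0, -0.0, 0.0]
contact_force: [-0.8, -0.9, 3.1]
grip_width: 0.539
grasp_force: 15.0
```

play_rows:
  commands:
    - [[0, 0, -0.04, 0, 0.6], [0, 0, -0.08, 0, 0.6], [0.03, 0.05, -0.08, 0, 0.6], [0.05, 0.1, -0.08, 0, 0.6], [0.08, 0.15, -0.08, 0, 0.6], [0.1, 0.19, -0.06, 0, 0.6], [0.1, 0.204, -0.03, 0, 0.6], [0.1, 0.204, 0.0, 0, 0.6], [0.1, 0.204, 0.015, 0, 0.6], [0.1, 0.204, 0.022, 0, 0.6], [0.1, 0.204, 0.0245, 0, 0.6], [0.1, 0.204, 0.0245, 0, 0.6]]

```text
clock: 4.9
eef_pos: [0.4211, 0.4039, 0.2041]
eef_rot: [-0.0, 1.0, 0.0, 0.001]
contact_force: [1.1, 0.6, -1.4]
grip_width: 0.537
grasp_force: 15.0
```

play_rows:
  commands:
    - [[0, 0, 0, 0, 0.25], [0, 0, 0, 0, 0.25], [0, 0, 0, 0, 0.25], [0, 0, -0.04, 0, 0.2], [0, 0, -0.09, 0, 0.2], [0, 0, -0.14, 0, 0], [0, -0.02, -0.18, 0, 0], [0.0, -0.08, -0.18, 0, 0], [-0.03, -0.14, -0.18, 0, 0], [-0.09, -0.18, -0.18, 0, 0], [-0.12, -0.208, -0.18, 0, 0], [-0.12, -0.208, -0.18, 0, 0]]

```text
clock: 6.4
eef_pos: [0.5429, 0.1935, 0.3832]
eef_rot: [0.002, 1.0, -0.0, 0.0]
contact_force: [-0.5, -0.1, 0.2]
grip_width: 1.007
grasp_force: 0.0
```

Run:
```python
from h import *
c=cam('wrist'); save(c,'w2'); o=c['o']; print(o['eef_pos'],o['q'],o['clock'])
a=cv2.resize(c['frame'][100:300,120:520,::-1],None,fx=2,fy=2,interpolation=2)
s=cam('side')['frame'][150:300,280:480,::-1]
s=cv2.resize(s,(400,300)); w=np.zeros((300,800,3),np.uint8); w[:,:400]=s
t=cv2.resize(cam('top')['frame'][170:310,250:460,::-1],(400,267)); w[:267,400:]=t
cv2.imwrite('pics/m2.png',np.vstack([a[:300],w]) if 0 else np.vstack([cv2.resize(a,(600,300)) if 0 else a[100:400],w]))
```

```text
[0.5428633  0.1934501  0.38321672] [ 1.32876119e-01  1.77990499e-01  1.61797172e+00 -5.95923223e-04
  1.34491799e+00 -1.43431741e+00] 6.4
```

View pics/m2.png

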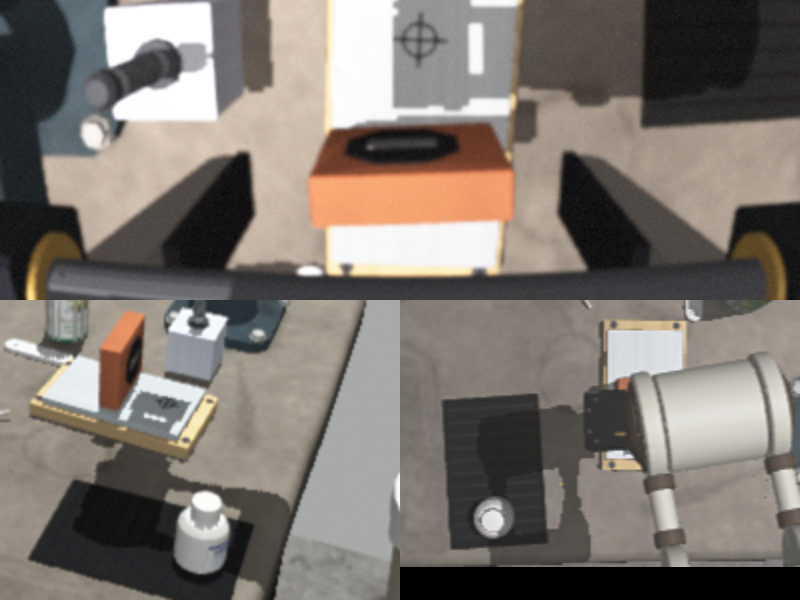

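The bottle stands on the mat. The cross is visible at wrist pixel (330,170.5), and the box's top face spans crop (310..513,180..222).

Run:
```python
from h import *
c=cam('wrist'); P=lambda x,y,z: onz(c,120+x/2,150+y/2,z).round(4)
print('cross',P(420,41,.028))
for x,y in[(310,180),(513,172),(513,217),(315,224)]: print('box',P(x,y,.11))
for x,y in[(105,7),(211,2),(215,115),(112,120)]: print('st',P(x,y,.06))
```

```text
cross [0.5205 0.2047 0.028 ]
box [0.5705 0.1549 0.11  ]
box [0.5667 0.244  0.11  ]
box [0.5883 0.2452 0.11  ]
box [0.5918 0.1561 0.11  ]
st [0.4955 0.0375 0.06  ]
st [0.4954 0.0986 0.06  ]
st [0.5542 0.0974 0.06  ]
st [0.5574 0.0359 0.06  ]
```

play_rows:
  commands:
    - [[-0.038, 0.0055, 0, 10, 0], [-0.038, 0.0055, 0, 20, 0], [-0.038, 0.0055, 0, 30, 0], [-0.038, 0.0055, 0, 40, 0], [-0.038, 0.0055, 0, 50, 0], [-0.038, 0.0055, 0, 60, 0], [-0.038, 0.0055, 0, 70, 0], [-0.038, 0.0055, 0, 80, 0], [-0.038, 0.0055, 0, 87.5, 0], [-0.038, 0.0055, 0.04, 87.5, 0], [-0.038, 0.0055, 0.06, 87.5, 0], [-0.038, 0.0055, 0.06, 87.5, 0]]

```text
clock: 8.1
eef_pos: [0.5777, 0.2022, 0.3213]
eef_rot: [0.691, 0.723, -0.002, -0.001]
contact_force: [0.7, -0.5, -0.4]
grip_width: 1.001
grasp_force: 0.0
```

Run:
```python
from h import *
c=cam('wrist'); o=c['o']; print(o['eef_pos'],o['eef_rot'],o['q'],o['clock'])
print(R.from_quat(o['eef_rot']).as_matrix().round(3))
save(c,'w3')
```

```text
[0.57766531 0.20219606 0.32127051] [ 0.69066678  0.72316984 -0.00170588 -0.00136787] [1.39507687e-01 3.26461188e-01 1.56746958e+00 3.22190465e-05
 1.25203491e+00 9.35271038e-02] 8.1
[[-0.046  0.999 -0.004]
 [ 0.999  0.046 -0.001]
 [-0.    -0.004 -1.   ]]
```

View pics/w3.png

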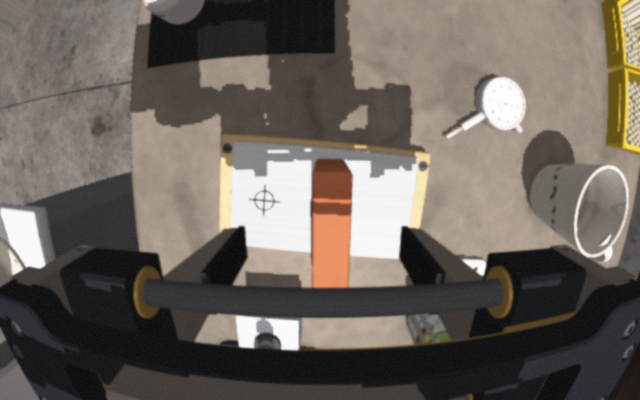

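The box top's near edge is at (313..350,201) and is centred between the fingers. The cross is at (264.5,200).

Run:
```python
from h import *
c=cam('wrist')
print('cross',onz(c,264.5,200.5,.028).round(4))
for u,v in[(313,202),(350,200)]: print(onz(c,u,v,.11).round(4))
```

```text
cross [0.5246 0.2    0.028 ]
[0.5714 0.2206 0.11  ]
[0.5951 0.223  0.11  ]
```

Run:
```python
from h import *
c=cam('wrist'); o=c['o']; print(o['eef_pos'])
for z in(.028,.11):
  for u,v in[(313,160),(348,160),(313,202),(350,200)]: print(z,u,v,onz(c,u,v,z).round(4))
print(ray(c,320,200))
x=c['frame'][150:215:4,330]; print(x.tolist())
cv2.imwrite('pics/w3c.png',cv2.resize(c['frame'][130:300,210:430,::-1],None,fx=3.5,fy=3.5,interpolation=2))
```

```text
[0.57895285 0.20200665 0.3241392 ]
0.028 313 160 [0.5692 0.239  0.028 ]
0.028 348 160 [0.6005 0.2405 0.028 ]
0.028 313 202 [0.5707 0.2004 0.028 ]
0.028 350 200 [0.6046 0.2038 0.028 ]
0.11 313 160 [0.5713 0.2474 0.11  ]
0.11 348 160 [0.5933 0.2485 0.11  ]
0.11 313 202 [0.5724 0.2203 0.11  ]
0.11 350 200 [0.5962 0.2227 0.11  ]
(array([0.57641071, 0.26748593, 0.30423039]), array([ 0.00228954, -0.22885086, -0.9734588 ]))
[[129, 128, 128], [129, 128, 129], [105, 90, 87], [90, 49, 34], [101, 56, 43], [111, 62, 44], [130, 74, 49], [127, 71, 47], [131, 74, 53], [127, 70, 48], [123, 67, 47], [125, 71, 49], [124, 66, 46], [121, 67, 44], [127, 70, 48], [182, 103, 71], [235, 146, 99]]
```

View pics/w3c.png

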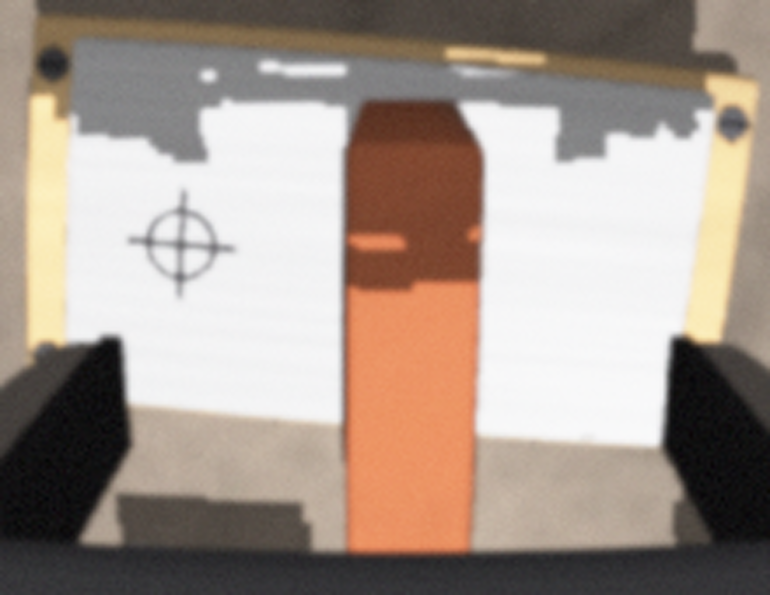

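play_rows:
  commands:
    - [[-0.006, 0.003, 0.03, 0, 0], [-0.006, 0.003, 0.06, 0, 0], [-0.006, 0.003, 0.079, 0, 0], [-0.006, 0.003, 0.079, 0, 0], [-0.006, 0.003, 0.079, 0, 0.85], [-0.006, 0.003, 0.079, 0, 0.85], [-0.006, 0.003, 0.079, 0, 0.85], [-0.006, 0.003, 0.079, 0, 0.85], [-0.006, 0.003, 0.079, 0, 0.85], [-0.006, 0.003, 0.079, 0, 0.85], [-0.006, 0.003, 0.079, 0, 0.85], [-0.006, 0.003, 0.079, 0, 0.85]]
  squeeze: 15

```text
clock: 9.75
eef_pos: [0.5821, 0.1957, 0.2441]
eef_rot: [0.691, 0.723, -0.0, -0.0]
contact_force: [-0.4, -1.2, 0.6]
grip_width: 0.309
grasp_force: 15.0
```

play_rows:
  commands:
    - [[0, 0, -0.04, 0, 0.85], [0, 0, -0.08, 0, 0.85], [0.05, -0.01, -0.08, 0, 0.85], [0.1, -0.02, -0.08, 0, 0.85], [0.15, -0.03, -0.08, 0, 0.85], [0.2, -0.032, -0.06, 0, 0.85], [0.214, -0.032, -0.03, 0, 0.85], [0.214, -0.032, 0.0, 0, 0.85], [0.214, -0.032, 0.015, 0, 0.85], [0.214, -0.032, 0.022, 0, 0.85], [0.214, -0.032, 0.0245, 0, 0.85], [0.214, -0.032, 0.0245, 0, 0.85]]

```text
clock: 11.25
eef_pos: [0.5411, 0.408, 0.2208]
eef_rot: [0.691, 0.723, 0.001, 0.0]
contact_force: [-0.1, -0.3, -1.2]
grip_width: 0.308
grasp_force: 15.0
```

play_rows:
  commands:
    - [[0, 0, 0, 0, 0.45], [0, 0, 0, 0, 0.45], [0, 0, 0, 0, 0.45], [0, 0, -0.04, 0, 0.45], [0, 0, -0.09, 0, 0.4], [0, 0, -0.14, 0, 0.4], [0, 0, -0.19, 0, 0.4], [-0.06, 0.0, -0.19, 0, 0.4], [-0.12, 0, -0.19, 0, 0.4], [-0.17, 0, -0.19, 0, 0.4], [-0.2, 0, -0.19, 0, 0.4], [-0.2, 0, -0.19, 0, 0.4]]

```text
clock: 12.75
eef_pos: [0.5498, 0.2066, 0.41]
eef_rot: [0.692, 0.722, 0.0, 0.0]
contact_force: [0.5, -0.1, -0.1]
grip_width: 0.602
grasp_force: 0.0
```

Run:
```python
from h import *
s=cam('side')
c=cam('wrist'); o=c['o']; print(o['eef_pos'],o['q'],o['clock'])
a=cv2.resize(c['frame'][80:280,120:520,::-1],(800,400),interpolation=2)
s=cv2.resize(s['frame'][160:310,270:470,::-1],(267,200)); t=cv2.resize(cam('top')['frame'][170:310,250:460,::-1],(300,200))
w=np.zeros((200,800,3),np.uint8); w[:,:267]=s; w[:,300:600]=t
cv2.imwrite('pics/m4.png',np.vstack([a,w]))
# dark cross lines centroid
p=onz(c,320,200,.028); print(p)
save(c,'w4')
```

```text
[0.54961731 0.20780849 0.4100072 ] [1.55886851e-01 1.86869000e-01 1.55421843e+00 4.39167726e-04
 1.39998339e+00 1.12688218e-01] 12.8
[0.54763535 0.18829764 0.028     ]
```

View pics/m4.png

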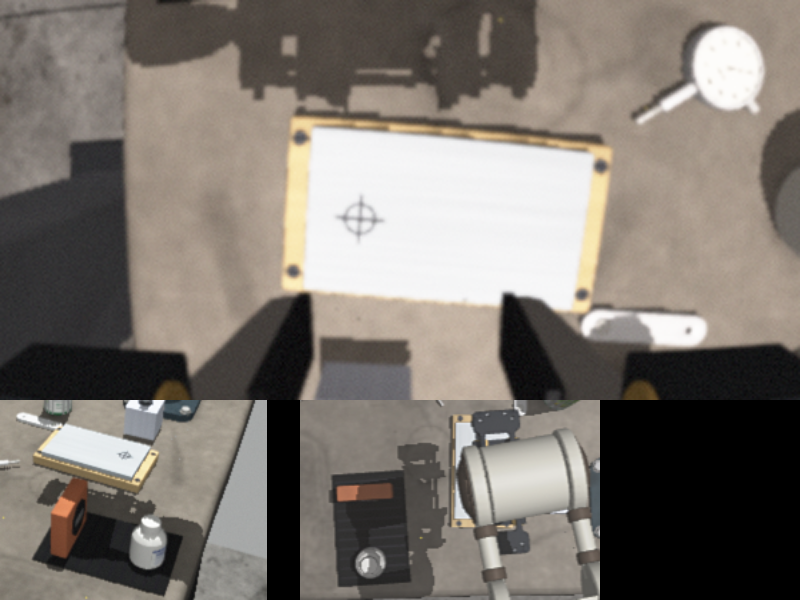

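Box and bottle both stand upright on the mat. The cross is at full-frame wrist pixel (300.5,189.5). Next I move above the stand.

play_rows:
  commands:
    - [[-0.14, -0.029, 0, 0, 0.4], [-0.14, -0.029, 0, 0, 0.4], [-0.14, -0.029, 0, 0, 0.4], [-0.14, -0.029, 0, 0, 0.4], [-0.14, -0.029, 0, 0, 0.4], [-0.14, -0.029, 0, 0, 0.4]]

```text
clock: 13.65
eef_pos: [0.527, 0.0685, 0.4097]
eef_rot: [0.69, 0.723, 0.0, -0.0]
contact_force: [0.1, 0.3, -1.1]
grip_width: 0.599
grasp_force: 0.0
```

Run:
```python
from h import *
import glob
c=cam('wrist'); o=c['o']; print(o['eef_pos'],o['eef_rot'],o['clock']); save(c,'w5')
p0=np.array([.5496,.2078,.41]); d=dict(c); d['o']=dict(o,eef_pos=p0); print('cross prev',onz(d,300.5,189.5,.028).round(4))
g=cv2.cvtColor(c['frame'],cv2.COLOR_RGB2GRAY)
# stand top: bright region
def proj(P):
    M=np.array(c['mount']); q=R.from_quat(o['eef_rot']).as_matrix().T@(np.array(P)-o['eef_pos']); q=M[:3,:3].T@(q-M[:3,3])
    t=np.arctan2(np.hypot(q[0],q[1]),q[2]); r=t/np.hypot(q[0],q[1]); return c['cx']+c['fx']*r*q[0],c['cy']+c['fy']*r*q[1]
print('exp stand',proj([.527,.066,.06]),'cap',proj([.527,.066,.132]))
cv2.imwrite('pics/w5c.png',cv2.resize(c['frame'][130:280,220:420,::-1],(800,600),interpolation=2))
```

```text
[0.52699117 0.0685146  0.40965909] [ 6.90354031e-01  7.23471686e-01  1.16282110e-04 -1.34593080e-04] 13.65
cross prev [0.5237 0.2    0.028 ]
exp stand (np.float64(322.3694537509111), np.float64(191.62193244485678)) cap (np.float64(322.24031053760814), np.float64(208.5330799916774))
```

View pics/w5c.png

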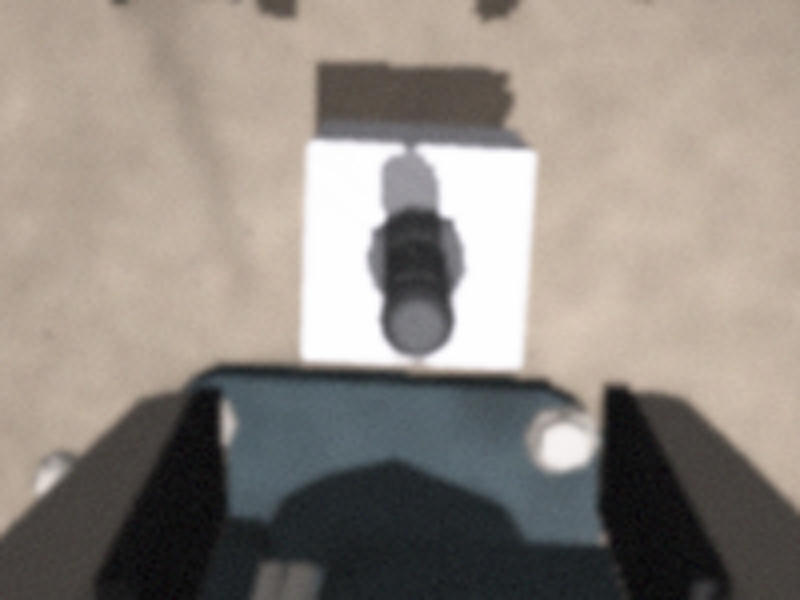

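The cap is centred at (324,211) in the full frame, lined up between the fingers, so I descend and grip.

play_rows:
  commands:
    - [[-0.003, 0.0, 0.05, 0, 0.4], [-0.003, 0.0, 0.09, 0, 0.4], [-0.003, 0.0, 0.12, 0, 0.4], [-0.003, 0.0, 0.143, 0, 0.4], [-0.003, 0.0, 0.143, 0, 0.4], [-0.003, 0.0, 0.143, 0, 0.9], [-0.003, 0.0, 0.143, 0, 0.9], [-0.003, 0.0, 0.143, 0, 0.9], [-0.003, 0.0, 0.143, 0, 0.9], [-0.003, 0.0, 0.143, 0, 0.9], [-0.003, 0.0, 0.143, 0, 0.9], [-0.003, 0.0, 0.143, 0, 0.9]]
  squeeze: 40

```text
clock: 15.2
eef_pos: [0.5272, 0.0641, 0.2671]
eef_rot: [0.691, 0.723, 0.0, 0.0]
contact_force: [-0.3, 0.6, 2.7]
grip_width: 0.17
grasp_force: 40.0
```

Run:
```python
from h import *
c=cam('wrist'); o=c['o']; print(o['eef_pos'],o['eef_rot'],o['clock'],o['contact_force'],o['torque']); save(c,'w6')
```

```text
[0.52715791 0.06408144 0.26706828] [6.91134273e-01 7.22726287e-01 2.32237404e-04 2.76460668e-04] 15.2 [-0.25108632  0.61606951  2.72400779] [-0.06881847  0.09923046  0.02802235]
```

play_rows:
  commands:
    - [[0, 0, -0.02, 0, 0.9], [0, 0, -0.05, 0, 0.9], [0, 0, -0.08, 0, 0.9], [0, 0, -0.08, 0, 0.9], [0.04, 0.001, -0.08, 0, 0.9], [0.08, 0.001, -0.08, 0, 0.9], [0.12, 0.001, -0.08, 0, 0.9], [0.137, 0.001, -0.07, 0, 0.9], [0.137, 0.001, -0.05, 0, 0.9], [0.137, 0.001, -0.03, 0, 0.9], [0.137, 0.001, -0.03, 0, 0.9], [0.137, 0.001, -0.03, 0, 0.9]]

```text
clock: 16.75
eef_pos: [0.5219, 0.2006, 0.2965]
eef_rot: [0.691, 0.723, -0.0, -0.0]
contact_force: [-0.3, 0.7, -0.9]
grip_width: 0.17
grasp_force: 40.0
```

```bash
cat >> h.py <<'E'
def lines(c,pred,half,skip=0,name=None):
    """cross centre near pred: fit two dark lines via local dark-pixel mask, return mask crop"""
    g=cv2.cvtColor(c['frame'],cv2.COLOR_RGB2GRAY); u,v=map(int,pred)
    k=g[v-half:v+half,u-half:u+half]; return k
E
python3 - <<'E'
from h import *
c=cam('wrist'); o=c['o']; print(o['eef_pos'],o['contact_force']); save(c,'w7')
s=cam('side'); save(s,'s7')
def pside(P):
    return cv2.projectPoints(np.array([P],float),np.array(s['rvec'],float),np.array(s['tvec'],float),np.array([[s['fx'],0,s['cx']],[0,s['fy'],s['cy']],[0,0,1]]),None)[0].ravel()
def proj(P):
    M=np.array(c['mount']); q=R.from_quat(o['eef_rot']).as_matrix().T@(np.array(P)-o['eef_pos']); q=M[:3,:3].T@(q-M[:3,3])
    t=np.arctan2(np.hypot(q[0],q[1]),q[2]); r=t/np.hypot(q[0],q[1]); return c['cx']+c['fx']*r*q[0],c['cy']+c['fy']*r*q[1]
tip=o['eef_pos']+R.from_quat(o['eef_rot']).as_matrix()@[0,0,.257]; print(tip)
print('wrist tip',proj(tip),'cross',proj([.522,.2015,.028])); print('side tip',pside(tip),'cross',pside([.522,.2015,.028]))
g=cv2.cvtColor(c['frame'],cv2.COLOR_RGB2GRAY); np.set_printoptions(linewidth=250)
print(g[184:232:1,296:348:2])
E
```

```text
[0.52191114 0.20063419 0.29649464] [-0.2879286   0.69679858 -0.92535213]
[0.52180482 0.20057196 0.03949467]
wrist tip (np.float64(322.3204677635211), np.float64(212.00348982277018)) cross (np.float64(322.63390764505925), np.float64(207.2404694144334))
side tip [364.3052932  197.06926506] cross [363.76546552 201.27072871]
[[136 133 135 ... 134 167 231]
 [140 138 136 ... 133 175 240]
 [149 138 137 ... 134 179 242]
 ...
 [ 98  95  92 ...  27  75  92]
 [ 71  71  66 ...  24  51  67]
 [ 67  62  62 ...  19  40  65]]
```

My ten views are used up, so I read the images numerically from here.

Run:
```python
import cv2
g=cv2.imread('pics/w7.png',0)
print('w cols 290..355')
for v in range(176,236): print(v,''.join('@#*+=-:. '[min(8,g[v,u]//28)] for u in range(290,356)))
g=cv2.imread('pics/s7.png',0); print('side cols 335..395')
for v in range(170,225): print(v,''.join('@#*+=-:. '[min(8,g[v,u]//28)] for u in range(335,396)))
```

```text
w cols 290..355
176 =====================================================-============
177 ==================================================================
178 =-========-==-====-===============================================
179 ---==-=--====---==-=============-===============================-=
180 ==-=====-=====-==-======-=-========-=========================---:-
181 ==========================-=========-====--=======-==========-:...
182 ---==================================-==============-=-------:.   
183 .::-==================================================-::.....    
184   .:-=================================================-.          
185    .:-================================================:           
186     .:--=======---===========================-=======-:           
187      .:-==-=================-=======================--:           
188       .:-===-==========================-====-==-===-:..           
189        .:-----===========================-===-------.             
190         .::::--=============================--::::::.             
191              .:
[... 6124 characters left out ...]
===============+++==....=++=------------
215 +++++==-=++++++====================++==++====+++-------------
216 ++++++++++==++++++=================+=====++++++=-------------
217 +++++++++++++==+++++++============+++++====++++--------------
218 +++++++++++++++++==++++++=========++++*+==++++---------------
219 **++++++++++++++++++==+++++++=====++###*+=+++----------------
220 ******+++++++++++++++++====+++++=+++*###++++-----------------
221 +=+*++***++++++++++++++++++==++++++++***++++-----------------
222 +=====+*****+++++++++++++++++====++++++++++------------------
223 +======*********+++++++++++++++======++++++------------------
224 +=====+************++++++++++++++++=+==+++==-----------------
```

play_rows:
  commands:
    - [[0, 0, 0.004, 0, 0.9], [0, 0, 0.008, 0, 0.9], [0, 0, 0.008, 0, 0.9], [0, 0, 0.008, 0, 0.9]]

```text
clock: 17.35
eef_pos: [0.5218, 0.201, 0.2887]
eef_rot: [0.691, 0.723, -0.0, -0.0]
contact_force: [0.9, -0.1, -1.8]
grip_width: 0.172
grasp_force: 40.0
```

Run:
```python
from h import *
fs=[]
for i in range(6):
    c=cam('wrist'); fs.append(c['frame'].astype(float)); print(c['o']['eef_pos'].round(4))
m=np.mean(fs,0).astype(np.uint8); cv2.imwrite('pics/w8.png',m[:,:,::-1]); g=cv2.cvtColor(m,cv2.COLOR_RGB2GRAY)
for v in range(184,228): print(v,' '.join('%3d'%g[v,u] for u in range(304,347)))
fs=[cam('side')['frame'].astype(float) for i in range(6)]
m=np.mean(fs,0).astype(np.uint8); g=cv2.cvtColor(m,cv2.COLOR_RGB2GRAY); print('side, cols 350..')
for v in range(190,210): print(v,' '.join('%3d'%g[v,u] for u in range(350,382)))
```

```text
[0.5218 0.201  0.2887]
[0.5219 0.2011 0.2888]
[0.5219 0.201  0.2888]
[0.5219 0.201  0.2888]
[0.5219 0.201  0.2888]
[0.5219 0.201  0.2888]
184 135 135 137 136 137 135 137 137 137 137 137 136 136 135 135 136 138 137 137 137 138 138 137 136 138 138 138 137 137 138 137 137 138 138 138 137 137 138 139 138 137 139 138
185 134 135 135 135 135 135 135 136 134 136 136 136 135 136 135 136 135 136 134 135 136 135 136 137 135 136 135 136 137 136 137 138 136 136 137 136 138 136 137 138 138 136 140
186 136 135 135 135 134 135 135 135 135 134 134 135 137 135 136 136 134 134 135 134 136 135 134 136 137 134 135 137 136 135 135 135 136 136 136 135 137 136 136 136 135 138 148
187 137 137 137 136 136 135 136 135 135 135 134 135 135 135 135 135 134 136 134 134 133 134 134 135 135 136 135 134 135 135 135 134 134 135 135 136 135 134 136 135 139 148 165
188 139 138 138 138 138 139 137 137 138 138 138 136 138 138 137 136 136 136 136 136 137 134 135 135 134 135 136 134 135 135 135 134 134 134 135 135 135 135 135 137 151 177 201
189 138 139 138 139 137 138 138 138 139 138 138 140 139 139 138 138 139 139 138 13
[... 8738 characters left out ...]
 234 235 235 237 229 146 124 219 232 231
205 112 124 115 125 115 112 112 113 113 115 114 113 115 114 114 115 111 125 209 224 234 236 235 234 235 233 171 144 166 226 232 232
206 116 115 115 115 115 114 115 116 115 116 115 115 116 116 115 115 114 115 124 137 209 236 237 236 235 206 143 202 228 231 231 231
207 119 118 117 117 117 117 117 116 116 115 116 116 115 115 115 114 114 114 113 111 135 211 238 239 226 147 162 226 233 232 231 231
208 118 117 119 119 118 117 117 118 118 117 117 117 116 116 117 117 116 115 115 112 112 137 211 225 173 133 223 235 234 233 233 234
209 117 117 117 116 118 118 119 117 118 118 118 119 117 117 117 116 116 117 117 116 113 113 126 127 111 163 229 235 234 234 235 236
```

play_rows:
  commands:
    - [[0.0008, 0.0003, 0.001, 0, 0.9], [0.0008, 0.0003, 0.0025, 0, 0.9], [0.0008, 0.0003, 0.0025, 0, 0.9], [0.0008, 0.0003, 0.0025, 0, 0.9]]
  squeeze: 50

```text
clock: 18.45
eef_pos: [0.5221, 0.2018, 0.2862]
eef_rot: [0.691, 0.723, -0.0, -0.0]
contact_force: [0.2, 0.3, -1.6]
grip_width: 0.167
grasp_force: 50.0
```

Run:
```python
from h import *
fs=[]
for i in range(6):
    c=cam('wrist'); fs.append(c['frame'].astype(float))
print(c['o']['eef_pos'].round(4),c['o']['contact_force'])
m=np.mean(fs,0).astype(np.uint8); cv2.imwrite('pics/w9.png',m[:,:,::-1]); g=cv2.cvtColor(m,cv2.COLOR_RGB2GRAY)
for v in range(200,220): print(v,' '.join('%3d'%g[v,u] for u in range(304,345)))
fs=[cam('side')['frame'].astype(float) for i in range(6)]
m=np.mean(fs,0).astype(np.uint8); g=cv2.cvtColor(m,cv2.COLOR_RGB2GRAY); print('side, cols 354..')
for v in range(194,208): print(v,' '.join('%3d'%g[v,u] for u in range(354,374)))
```

```text
[0.5221 0.2018 0.2862] [ 0.33188241  0.44173852 -1.32075122]
200 246 236 197 152 137 135 134 135 135 133 133 134 134 133 133 131 130 123 110  85  71  90 117 130 132 134 135 133 133 138 162 206 232 240 244 245 246 246 246 245 245
201 246 237 199 153 138 136 134 134 135 134 136 135 130 128 125 122 115 104  88  69  61  78 103 119 126 131 132 133 135 139 169 218 240 245 246 246 246 246 246 245 245
202 245 238 211 174 153 139 133 134 135 133 133 129 120 110 103  97  91  84  70  56  50  62  81  94 108 119 127 131 135 143 172 222 241 245 246 247 246 246 246 246 246
203 246 242 231 214 186 153 137 134 134 132 128 118 103  89  83  84  88  92  84  65  54  64  74  79  88  96 110 126 142 157 183 226 242 246 247 247 247 247 246 246 247
204 247 246 243 237 215 174 151 149 143 133 118 100  84  81  90  99 108 115 105  80  69  81  94  95  91  88  99 125 160 191 215 235 243 246 246 246 246 246 247 246 246
205 248 247 247 243 232 211 199 194 183 150 110  85  86  98 113 121 126 126 116  88  77  98 116 121 119 113 116 137 175 216 235 242 245 246 246 246 246 246 246 246 246
206 248 248 247 246 243 240 236
[... 2813 characters left out ...]
 235 237 236 236 236 236 235
200 234 235 234 217 186 132 141 210 155  75 105 191 179 215 235 236 236 236 236 236
201 235 235 236 236 235 171 175 180 112  67 121 201 182 161 219 235 235 235 236 236
202 235 227 235 228 221 163 161 123  72  76  86  95 132 150 191 224 233 234 235 235
203 223 164 203 155 128 114 103  72  65  82  83  80 124 164 203 214 231 234 234 235
204 155 116 123 114 111 113 110  88 104  98  95 108 111 131 226 236 235 234 234 235
205 115 112 113 113 114 114 116 113 115 115 115 114 112 124 210 224 234 235 235 235
206 113 115 115 115 116 115 115 115 115 115 115 115 114 115 124 137 209 236 237 236
207 117 117 117 116 117 116 117 117 116 115 115 115 116 114 113 111 135 211 238 239
```

play_rows:
  commands:
    - [[0, 0, 0.001, 0, 0.9], [0, 0, 0.002, 0, 0.9], [0, 0, 0.003, 0, 0.9], [0, 0, 0.004, 0, 0.9], [0, 0, 0.005, 0, 0.9], [0, 0, 0.005, 0, 0.9], [0, 0, 0.005, 0, 0.9]]
  squeeze: 60

```text
clock: 19.92
eef_pos: [0.5222, 0.2018, 0.2814]
eef_rot: [0.691, 0.723, 0.0, 0.0]
contact_force: [-0.8, 0.7, 4.1]
grip_width: 0.166
grasp_force: 60.0
```

Run:
```python
from h import *
F=[]
for i in range(6): c=cam('side'); F.append(c['o']['contact_force']); 
print(np.mean(F,0),c['o']['eef_pos'])
```

```text
[-0.70532186  0.11290346  4.23356611] [0.52219213 0.20184046 0.28133357]
```

play_rows:
  commands:
    - [[0, 0, 0.001, 0, 0.9], [0, 0, 0.002, 0, 0.9], [0, 0, 0.003, 0, 0.9], [0, 0, 0.004, 0, 0.9], [0, 0, 0.0048, 0, 0.9], [0, 0, 0.0048, 0, 0.9], [0, 0, 0.0048, 0, 0.9]]

```text
clock: 21.1
eef_pos: [0.5222, 0.2019, 0.2768]
eef_rot: [0.691, 0.723, 0.0, 0.0]
contact_force: [-1.1, -0.5, 7.3]
grip_width: 0.167
grasp_force: 60.0
```

Run:
```python
from h import *
F=[]
for i in range(6): c=cam('side'); F.append(c['o']['contact_force']); 
print(np.mean(F,0),c['o']['eef_pos'])
```

```text
[-1.4566752  -0.26882822  7.0035469 ] [0.52223561 0.20187706 0.27685027]
```

play_rows:
  commands:
    - [[0, 0, 0.0006, 0, 0.9], [0, 0, 0.0012, 0, 0.9], [0, 0, 0.0012, 0, 0.9], [0, 0, 0.0012, 0, 0.9]]

```text
clock: 21.9
eef_pos: [0.5223, 0.2019, 0.2758]
eef_rot: [0.691, 0.723, 0.0, 0.0]
contact_force: [-1.8, -0.3, 6.6]
grip_width: 0.172
grasp_force: 60.0
```

Run:
```python
from h import *
F=[]
for i in range(6): c=cam('side'); F.append(c['o']['contact_force']); 
print(np.mean(F,0),c['o']['eef_pos'])
```

```text
[-1.76249532 -0.23674197  7.09992013] [0.52227382 0.20188933 0.27582101]
```

Run:
```python
from h import *
fs=[];F=[]
for i in range(6):
    c=cam('wrist'); fs.append(c['frame'].astype(float)); F.append(c['o']['contact_force'])
print(np.mean(F,0),np.std(F,0))
m=np.mean(fs,0).astype(np.uint8); cv2.imwrite('pics/w10.png',m[:,:,::-1])
a=cv2.imread('pics/w8.png',0); b=cv2.imread('pics/w9.png',0); d=cv2.imread('pics/w10.png',0)
for n,g in(('8',a),('9',b),('10',d)):
    out=[]
    for v in (218,220,222,224,226):
        r=g[v].astype(float)
        th=140; L=next(u for u in range(323,290,-1) if r[u]>th); Rr=next(u for u in range(323,360) if r[u]>th)
        out.append((v,round(L+(r[L]-th)/(r[L]-r[L+1]),2),round(Rr-(r[Rr]-th)/(r[Rr]-r[Rr-1]),2)))
    print(n,out)
    print('col 323 218..240',g[216:242,323].tolist())
```

```text
[-1.59807695 -0.45151831  7.43502152] [0.36791121 0.65312189 0.23137517]
8 [(218, np.float64(309.85), np.float64(335.21)), (220, np.float64(307.93), np.float64(338.33)), (222, np.float64(305.87), np.float64(339.62)), (224, np.float64(304.27), np.float64(340.64)), (226, np.float64(302.93), np.float64(342.06))]
col 323 218..240 [47, 48, 50, 51, 52, 50, 52, 56, 65, 79, 87, 85, 72, 60, 53, 53, 55, 52, 56, 57, 55, 55, 56, 53, 55, 54]
9 [(218, np.float64(309.81), np.float64(335.35)), (220, np.float64(307.9), np.float64(338.31)), (222, np.float64(305.88), np.float64(339.65)), (224, np.float64(304.26), np.float64(340.63)), (226, np.float64(303.11), np.float64(342.05))]
col 323 218..240 [48, 49, 51, 50, 51, 51, 51, 56, 65, 78, 86, 85, 73, 59, 53, 52, 55, 53, 53, 57, 56, 57, 57, 53, 55, 56]
10 [(218, np.float64(309.38), np.float64(338.08)), (220, np.float64(307.74), np.float64(338.74)), (222, np.float64(305.85), np.float64(339.57)), (224, np.float64(304.27), np.float64(340.62)), (226, np.float64(302.93), np.float64(341.95))]
col 323 218..240 [47, 48, 52, 51, 51, 51, 51, 55, 66, 79, 88, 85, 73, 61, 53, 52, 55, 56, 55, 56, 56, 58, 58, 53, 58, 56]
```

play_rows:
  commands:
    - [[0, 0, -0.005, 0, 0.9], [0, 0, -0.02, 0, 0.9], [0, 0, -0.045, 0, 0.9], [0, 0, -0.0715, 0, 0.9], [0, 0, -0.0715, 0, 0.9], [-0.05, -0.0005, -0.0715, 0, 0.9], [-0.1, -0.001, -0.0715, 0, 0.9], [-0.1378, -0.0013, -0.0715, 0, 0.9], [-0.1378, -0.0013, -0.0715, 0, 0.9], [-0.1378, -0.0013, -0.0715, 0, 0.9], [-0.1378, -0.0013, -0.0715, 0, 0.9]]

```text
clock: 23.88
eef_pos: [0.5267, 0.0651, 0.3461]
eef_rot: [0.691, 0.723, -0.0, -0.001]
contact_force: [-1.1, 0.0, -1.5]
grip_width: 0.171
grasp_force: 60.0
```

play_rows:
  commands:
    - [[0, 0, 0.015, 0, 0.9], [0, 0, 0.03, 0, 0.9], [0, 0, 0.045, 0, 0.9], [0, 0, 0.06, 0, 0.9], [0, 0, 0.07, 0, 0.9], [0, 0, 0.076, 0, 0.9], [0, 0, 0.0795, 0, 0.9], [0, 0, 0.0795, 0, 0.9], [0, 0, 0.0795, 0, 0.9]]

```text
clock: 25.0
eef_pos: [0.5271, 0.0641, 0.2676]
eef_rot: [0.691, 0.723, 0.0, 0.0]
contact_force: [0.1, -0.0, -1.5]
grip_width: 0.17
grasp_force: 60.0
```

Back at home height with no contact load, so I release and check.

play_rows:
  commands:
    - [[0, 0, 0.0003, 0, 0.6], [0, 0, 0.0003, 0, 0.5], [0, 0, 0.0003, 0, 0.4], [0, 0, 0.0003, 0, 0.4], [0, 0, -0.03, 0, 0.4], [0, 0, -0.08, 0, 0.4], [0, 0, -0.1427, 0, 0.4], [0.003, 0, -0.1427, 0, 0.4], [0.003, 0, -0.1427, 0, 0.4], [0.003, 0, -0.1427, 0, 0.4], [0.003, 0, -0.1427, 0, 0.4]]

```text
clock: 26.38
eef_pos: [0.5265, 0.0671, 0.4082]
eef_rot: [0.691, 0.723, -0.001, -0.001]
contact_force: [0.9, 0.1, -0.3]
grip_width: 0.596
grasp_force: 0.0
```

Run:
```python
from h import *
c=cam('wrist'); o=c['o']; print(o['eef_pos'],o['clock']); save(c,'w11')
a=cv2.imread('pics/w5.png',0); g=cv2.imread('pics/w11.png',0)
T=a[160:225,292:360]; r=cv2.matchTemplate(g[140:245,272:380],T,cv2.TM_CCOEFF_NORMED); print(cv2.minMaxLoc(r),'expect loc (20,20)')
T=a[200:222,314:336]; r=cv2.matchTemplate(g[180:242,294:356],T,cv2.TM_CCOEFF_NORMED); print('cap',cv2.minMaxLoc(r))
for n,h in(('before',a),('after',g)):
  for v in range(176,224,3): print(n,v,''.join('@#*+=-:. '[min(8,h[v,u]//28)] for u in range(294,356)))
```

```text
[0.52651184 0.06705035 0.40822692] 26.375
(-0.44130679965019226, 0.9919558167457581, (1, 0), (21, 19)) expect loc (20,20)
cap (-0.713655948638916, 0.977736234664917, (40, 25), (21, 19))
before 176 :.                   .-------------.                        .:
before 179 :.                   .-------------:                        ::
before 182 :.                    :-==++*+++++=:                       .::
before 185 :.                   .=**##########*+==.                   .::
before 188 :.                 -++**#***********+==-:                  .::
before 191 :.                .-=+**#*#########*++==-:                 .::
before 194 :.               .-==+*#############*+===:                ..::
before 197 :.                :==+*##############*+==-.               .:::
before 200 :.                 :=+*###########*##**=-                 .:::
before 203 :.                   -+*#***********#*=:                  .:::
before 206 :.                   :+***+++====++***=.                  .:::
before 209 :.                  .=+++===========+*+-                 ..:::
before 212 :              
[... 737 characters left out ...]
:==+*##############*+==-:                .:
after 197 ::.                 -==+*###*******####*+=-.                .:
after 200 ::.                  :=**####****#*####*=:                  .:
after 203 ::.                   .-*******+*******+:                  ..:
after 206 ::.                   :+**++========++**=.                 ..:
after 209 ::.                   :+*+============++=.                 .::
after 212 ::.                    -+++===========+=:                  .:.
after 215 ::.                      :=++=========:                   ..::
after 218 -::                          .::::                        .:::
after 221 ********+*+*++++===----------------::::::::::.............::::
```

```bash
python3 -c "
from station import robot
print(robot.sign_off())"
```

```text
the job is handed in; nothing more can be done
None
```

The bottle and box stand upright on the mat, the punch was pressed about 9 mm (over the 7 mm snap point) within about 1 mm of the cross centre by my camera estimate, and it is back upright on its collar in the stand; job handed in at about 26 s.

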